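# Move the splash-guard door to the hot plate in use

## Robot

A 6-joint arm with a two-finger parallel gripper is mounted at the origin on the work surface. World frame = base frame: x ahead of the robot, y to its left, z up, the work surface at z = 0. Lengths are in m, angles in rad, forces in N, time in s.
With the tool pointing down it reaches from about 0.225 to 0.875 m from the base axis. Payload 3.4 kg.
Tool frame: the origin (TCP) lies midway between the tips of the shut fingers; the grasp point (between the pads) lies 19 mm behind it (pinch_z is the distance from the TCP to the grasp point, in m); z points along the fingers, y is the line along which they close (so a half turn about z gives the same grasp; the last joint's range is limited). The gripper opens to 85 mm and grips with 20 to 120 N. Pads are 22 mm wide; open, the fingers measure 114 mm over their backs; the gripper's body (76 mm by 85 mm) begins 54 mm behind the grasp point. The pads swing forward as they close: fully open they stand 13 mm farther back than shut.
Start: joints at [-1.251, 0.276, 1.505, -0, 1.361, -0.121], TCP at [0.245, -0.52, 0.197] pointing down, gripper open.
Joint ranges: [-2.89, 2.89], [-0.75, 2.08], [0.22, 2.7], [-1.18, 4.32], [0.11, 2.71], [-2.7, 2.7]. Speed limits (rad/s): [2.57, 2.57, 3.14, 3.14, 3.14, 3.14].

## Interface

Orientations are given as a unit quaternion [w, x, y, z].
In Python, from rig import get_state, get_image, sign_off, pinch_z gives the robot as it stands.
- The arm moves only by the tool send_rows, never from a script. Its argument "steps" is one flat list of numbers, 5 for each row, row after row: the gripper's target within -1 to 1 (fully open at 1, half-way at 0, shut at -1), then the shift along the tool's x, y, z in cm, then the turn about the tool's z in degrees. In form: [gripper, x, y, z, roll, gripper, x, y, z, roll, ...]. A call has 1 to 12 rows; each row shifts and turns the commanded pose from where the row before left it, along the tool's axes as they then stand; what a row does not reach is not made up. A row lasts 1/10 s, in which the tool goes at most 50 mm and 8.59 degrees, less where a joint would pass 70% of its speed; a pose out of reach is approached as far as the arm can. A call is refused whole if a number of a shift passes 5 or a number of a turn 8.59, either way. A call with a gripper value outside its range is refused whole. The fingers move at their own pace and stop on an object; "newtons" is the grip in N (left out, the last holds). Time passes only in rows, so rows that do not move let the fingers close. It gives the time, the measured TCP pose, the force, the opening and the grip force at its end, in the units of the state.
- get_state(): the state, without advancing time (a new reading comes with each control period).
- get_image(name): name is "scene" or "top"; returns a dict with "color" (480x640x3 uint8, red, green, blue), "mtx" (3x3 intrinsics, pixels), "k1" (the pictures are not rectified: a ray, as slopes to the right and down, at radius r is drawn at 1 + k1 r^2 times it, then the intrinsics apply), "T" (4x4, takes a point from camera to world coordinates). Camera axes: x right, y down, z forward; pixel columns grow to the right and rows downward; lengths in m; the calibration is good to about 2 mm. A picture is of the moment at which its call begins. There is no depth.
- sign_off(): hands the job in; it is judged then, once.
The state is a dict: "clock": time; "qpos": joint angles; "qd": joint speeds; "effort": joint torques, N m; "position": TCP position; "ee_rot": TCP orientation; "contact_force": force on the tool from outside, world axes, zero at the start; "moment": the same for the moment, N m; "width": finger opening in m; "gripper_force": force on a finger pad.
Only numpy, scipy, OpenCV 4.12 (cv2) and the standard library are available. Lean on these libraries where they do the work, as an engineer would, in place of code of your own. Each camera call takes 0.05 s, during which the arm holds its last target. There are 200 camera calls.

## Task

The hot plate with the amber flask is about to be used but has no splash guard, while the amber guard door still hangs on the empty hot plate. Pull up the red T-handle of the door's sprung hinge pin, lift the door off, and drop it into the blue hinge socket of the hot plate with the flask, so that it sits fully home, closed squarely across in front of the flask just as it hung before, with the pin sprung back down and the handle let go. Leave the flask standing where it is.

Things in the scene. Friction and masses are not known exactly. Their poses are not given: they have to be found in the camera images.
- guard_door: Loose upright door, about 0.5 kg, in the empty hot plate's socket at first. Origin: on the hinge axis, underside of the 32 mm round shoulder that rests on the socket. z up; +x panel's outer face, away from the hot plate. Amber clear panel 5 mm thick, y -10 to -112, z 7 to 85 mm. Barrel 22 mm diameter up to z 90. Under the shoulder a taper, 23 to 13 mm diameter, down to z -22. T-handle on top.
- hinge_pin (a joint): Sprung 8 mm pin in the door. 0 = home (tip at door z -38 mm, spring 1.6 N), 0.017 m = pulled up to its stop (3 N); pulling on then lifts the door, whose weight keeps the pin up; when seated and let go it springs home. Red T-handle fixed on it: 44 mm along door y, 14 mm along x, 18 mm high, centre on the hinge axis at door z 124 mm + joint value; pinch its 14 mm from above.
- plate_flask_socket (a point): Centre of the mouth of the socket to fill: 46 mm square bracket, blue top, 45 mm above the bench, at a far-side corner of the flask's hot plate. Hole 28 mm diameter, 24 deep, then 16 mm to the bench; the door's taper centres itself. Seated and closed, the door's origin is here and its axes parallel to these (panel along -y, x away from the plate). Other plates' sockets are alike; leave the pot's.
- flask: Closed amber conical flask, white stopper, loose, 0.2 kg, 70 mm diameter at the base, 83 mm tall. Stands on a white hot plate (140 mm square, 60 mm high), about 97 mm behind the closed door's plane. Origin: centre of its underside, z up. Must stay upright where it is.
Not all that is in view belongs to the job. What is shaped like the guard_door but green is not meant.

How it is judged:
By the outcome, as a careful person would: the job done as asked, in the order asked, and still so for the second after the job is handed in, with the robot touching nothing.
It also fails if it takes over 48 s, if anything falls off the work surface, if the arm or the gripper's body presses on something with over 40 N, if the wrist force passes 120 N, or if a joint passes its speed limit or range.

## Working session

There is one attempt and no reset: what is moved stays moved. The work goes in short steps, Python scripts to look and compute and a tool call to move; the robot and the scene stay as the last step left them, time stands still between calls to the robot, and variables do not carry over. Pictures are saved under pics/ and viewed, at most 10 in all, crops included, and the job is handed in when it is done.

Besides the shell and the picture viewer there is one more tool, called after "Emit:" as name(argument=value, ...), one argument or row to a line, values as JSON. send_rows: Moves the arm, as the interface text tells. Its arguments: {"type":"object","properties":{"steps":{"type":"array"},"newtons":{"type":"number"}},"required":["steps"]}

```bash
mkdir -p pics; cat > h.py <<'E'
import numpy as np,cv2
from rig import get_state,get_image,sign_off,pinch_z
def ray(im,u,v):
    K=im["mtx"];k=im["k1"]
    d=np.array([(u-K[0][2])/K[0][0],(v-K[1][2])/K[1][1]]);s=d.copy()
    for _ in range(20): s=d/(1+k*(s@s))
    T=np.array(im["T"]);return T[:3,3],T[:3,:3]@np.r_[s,1]
def atz(im,u,v,z):
    o,r=ray(im,u,v);return o+r*(z-o[2])/r[2]
def proj(im,p):
    T=np.array(im["T"]);c=T[:3,:3].T@(np.array(p)-T[:3,3]);s=c[:2]/c[2];s=s*(1+im["k1"]*(s@s));K=im["mtx"]
    return np.array([K[0][0]*s[0]+K[0][2],K[1][1]*s[1]+K[1][2]])
def snap(n,f):
    im=get_image(n);cv2.imwrite("pics/"+f,im["color"][:,:,::-1]);return im
E
python3 - <<'E'
from h import *
for n in("scene","top"):
    im=snap(n,n+"1.png");print(n,np.round(im["T"],3).tolist(),im["mtx"],im["k1"])
print(get_state(),pinch_z)
E
```

```text
scene [[0.734, 0.367, -0.571, 1.312], [0.679, -0.401, 0.615, -0.715], [-0.003, -0.839, -0.543, 0.834], [0.0, 0.0, 0.0, 1.0]] [[597.12782601   0.         319.48620013]
 [  0.         597.12782601 235.39555715]
 [  0.           0.           1.        ]] -0.04853492447872061
top [[-0.015, -0.995, 0.099, 0.4], [-1.0, 0.016, 0.014, 0.112], [-0.016, -0.099, -0.995, 1.294], [0.0, 0.0, 0.0, 1.0]] [[600.00990341   0.         320.58663741]
 [  0.         600.00990341 239.99048303]
 [  0.           0.           1.        ]] -0.1554827340842593
{'clock': 0.1, 'qpos': array([-1.25100557e+00,  2.76581666e-01,  1.50601760e+00,  1.99368581e-05,
        1.36069612e+00, -1.20996897e-01]), 'qd': array([ 0.00097392,  0.00017384, -0.0027666 ,  0.00068556,  0.00156639,
        0.0013418 ]), 'effort': array([ 1.92859145e-03, -4.17698193e+01, -2.46405691e+01, -3.83016686e-05,
        5.79425294e-03, -3.32726145e-06]), 'position': array([ 0.24516165, -0.51953285,  0.19579338]), 'ee_rot': array([-8.48133062e-04,  9.75811532e-01,  2.18611823e-01, -7.47847496e-05]), 'contact_force': array([-0.21061291, -0.26149469,  0.97977774]), 'moment': array([-0.02862645,  0.0137757 ,  0.02658914]), 'gripper_force': 0.0, 'width': 0.08539162549635253} 0.0187
```

View pics/scene1.png

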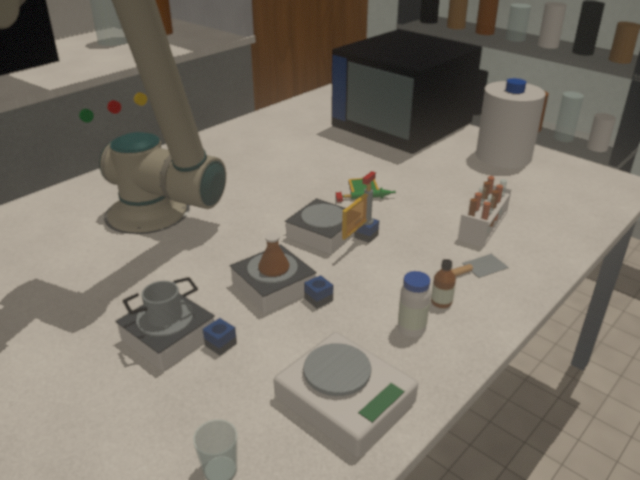

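View pics/top1.png

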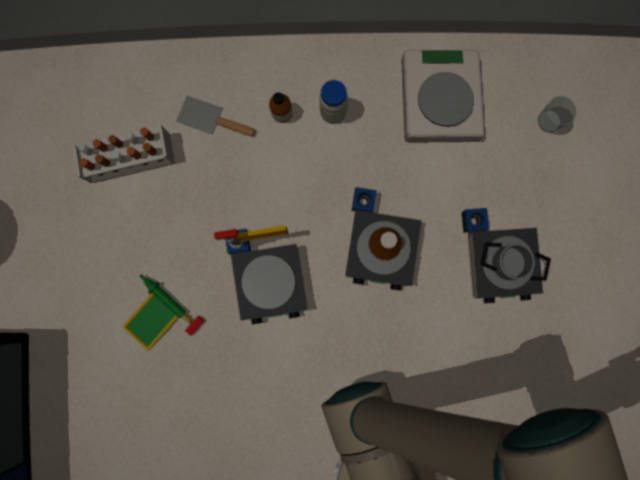

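The top view shows the door with its red handle at (227,234) and panel running right to about (285,231). The socket to fill is at (364,199), and the flask is at (386,242). Next I'll measure these with colour blobs and an enlarged crop.

```bash
python3 - <<'E'
from h import *
im=get_image("top");c=im["color"].astype(int);hsv=cv2.cvtColor(im["color"],cv2.COLOR_RGB2HSV)
def blob(lo,hi,box,z):
    m=cv2.inRange(hsv,np.array(lo),np.array(hi));k=np.zeros_like(m);x0,y0,x1,y1=box;k[y0:y1,x0:x1]=1
    ys,xs=np.nonzero(m*k);r=cv2.minAreaRect(np.c_[xs,ys].astype(np.float32))
    b=cv2.boxPoints(r)
    print(len(xs),np.round(r[0],1),np.round(r[1],1),"mean",xs.mean().round(1),ys.mean().round(1),np.round(atz(im,*r[0],z),4))
    P=np.array([atz(im,*q,z)[:2] for q in b]);e=P-np.roll(P,1,0)
    print(np.round(np.hypot(*e.T)*1e3,1),"edge deg",np.round(np.degrees(np.arctan2(e[:,1],e[:,0])),1))
print("handle");blob((0,150,100),(8,255,255),(205,220,242,250),.175);
blob((170,150,100),(180,255,255),(205,220,242,250),.175)
print("sock flask");blob((100,110,40),(130,255,255),(345,180,385,216),.045)
print("sock door");blob((100,110,40),(130,255,255),(215,222,255,258),.045)
print("panel");blob((12,150,100),(28,255,255),(230,220,300,245),.13)
print("sock pot");blob((100,110,40),(130,255,255),(455,200,495,236),.045)
def crop(x,y): return cv2.resize(im["color"][y:y+90,x:x+100,::-1],None,fx=4,fy=4,interpolation=cv2.INTER_CUBIC)
a=np.hstack([crop(210,190+20),crop(335,175)])
s=get_image("scene");b=np.hstack([cv2.resize(s["color"][y:y+60,x:x+100,::-1],None,fx=4,fy=4,interpolation=cv2.INTER_CUBIC) for x,y in((320,165),(250,255))])
cv2.imwrite("pics/z.png",np.vstack([a,b]))
E
```

```text
handle
116 [224.8 233.4] [ 5.7 20.6] mean 224.7 233.5 [0.5268 0.309  0.175 ]
[10.9 39.2 10.9 39.1] edge deg [  10.8  -80.4 -169.4   99.6]
0 [0. 0.] [0. 0.] mean nan nan [1.0428 0.8119 0.175 ]
[0. 0. 0. 0.] edge deg [0. 0. 0. 0.]
sock flask
304 [363.9 199.4] [20.5 20.9] mean 364.0 199.6 [0.6089 0.0376 0.045 ]
[43.2 44.6 43.4 44.6] edge deg [  79.5  -10.6 -100.5  169.2]
sock door
128 [236.5 241.2] [21.2 20.8] mean 237.9 246.9 [0.5246 0.3069 0.045 ]
[45.  44.1 44.9 44. ] edge deg [  10.7  -80.4 -169.5   99.7]
panel
154 [266.5 230.3] [ 4.3 37.6] mean 266.5 230.2 [0.5368 0.2346 0.13  ]
[ 8.5 74.   8.4 73.9] edge deg [   9.3  -81.5 -171.1   98.5]
sock pot
317 [476.2 219.4] [21.  21.4] mean 476.2 219.6 [ 0.5627 -0.1997  0.045 ]
[44.6 46.3 44.7 46.1] edge deg [   3.4  -85.1 -176.8   94.8]<stdin>:7: RuntimeWarning: Mean of empty slice.
  ret = ret.dtype.type(ret / rcount)
```

View pics/z.png

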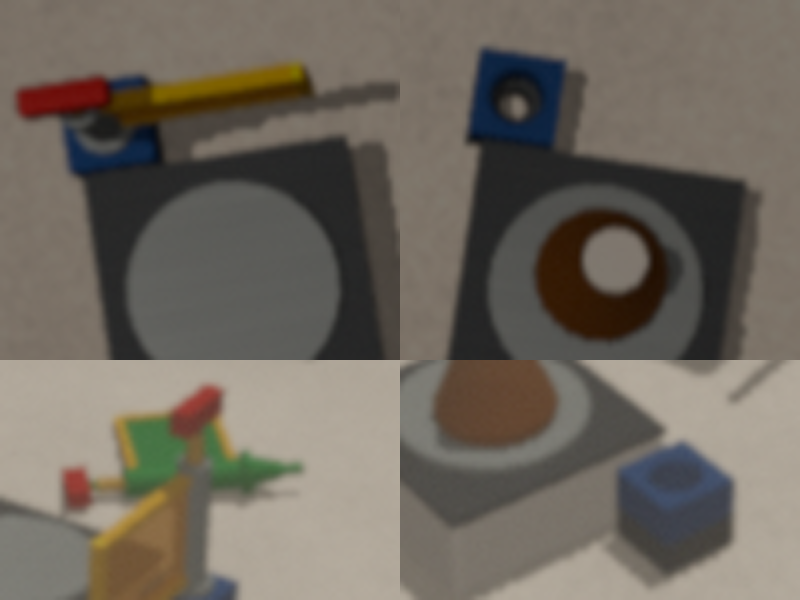

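Measured: hinge at about (0.526, 0.308) with yaw +9.7°, target socket at (0.609, 0.0376) with yaw about -10.5°. In the crops the door is upright in its socket and the target socket is empty. I'll lift and turn first, then travel.

Emit:
send_rows(
  steps=[1,0,0,-1.2,-8.3,1,0,0,-1.2,-8.3,1,0,0,-1.2,-8.3,1,0,0,-1.2,-8.3,1,0,0,-1.2,-8.3,1,0,0,-1.2,-8.3,1,0,0,-1.2,-8.3,1,0,0,-1.2,-8.3,1,0,0,-1.2,-8.1],
)

```text
clock: 1.1
position: [0.2453, -0.5199, 0.3048]
ee_rot: [-0.0, 0.642, 0.767, 0.0]
contact_force: [-0.5, 0.7, -0.4]
width: 0.0859
gripper_force: 0.0
```

Emit:
send_rows(
  steps=[1,3.8,2.05,0,0,1,3.8,2.05,0,0,1,3.8,2.05,0,0,1,3.8,2.05,0,0,1,3.8,2.05,0,0,1,3.8,2.05,0,0,1,3.8,2.05,0,0,1,3.8,2.05,0,0,1,3.8,2.05,0,0,1,3.8,2.05,0,0],
)

```text
clock: 2.1
position: [0.383, -0.1091, 0.3047]
ee_rot: [0.0, 0.645, 0.765, 0.0]
contact_force: [0.8, -0.2, 0.5]
width: 0.0855
gripper_force: 0.0
```

Emit:
send_rows(
  steps=[1,3.8,2.05,0,0,1,3.8,2.05,0,0,1,3.8,2.05,0,0,1,3.8,2.05,0,0,1,3.8,2.05,0,0,1,3.8,2.05,0,0,1,3.8,2.05,0,0,1,3.8,2.05,0,0,1,3.8,2.05,0,0,1,0,0,0,0],
)

```text
clock: 3.1
position: [0.5079, 0.2623, 0.303]
ee_rot: [-0.001, 0.643, 0.766, 0.001]
contact_force: [-0.2, -1.3, -0.7]
width: 0.0856
gripper_force: 0.0
```

```bash
cat >> h.py <<'E'
from scipy.spatial.transform import Rotation as Ro
def go(x,y,z,head):
    s=get_state();R=Ro.from_quat(s["ee_rot"],scalar_first=True).as_matrix();p=s["position"]
    h=np.degrees(np.arctan2(R[1,0],R[0,0]))
    print("clk",s["clock"],"p",p.round(4),"head",h.round(2),"tilt",np.degrees(np.arccos(-R[2,2])).round(2),"F",s["contact_force"].round(1),"w",round(s["width"],4),"gf",round(s["gripper_force"],1))
    print("tool shift cm",((R.T@(np.array([x,y,z])-p))*100).round(2),"roll",round(h-head,2))
E
python3 - <<'E'
from h import *
go(.526,.308,.153,99.6)
snap("scene","s2.png")
E
```

```text
clk 3.1 p [0.5079 0.2623 0.303 ] head 100.04 tilt 0.14 F [-0.2 -1.3 -0.7] w 0.0856 gf 0.0
tool shift cm [ 4.15  2.59 15.01] roll 0.44
```

View pics/s2.png

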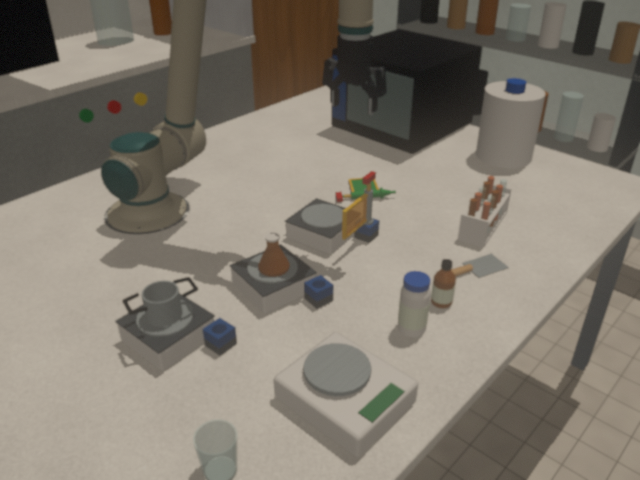

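The scene view shows the gripper above and behind the door, and the red handle at about (369,178). I'll move over the handle and cross-check its position in the scene camera.

Emit:
send_rows(
  steps=[1,2,1.3,3,0.2,1,2.15,1.3,3,0.2,1,0,0,1.5,0,1,0,0,0,0],
)

```text
clock: 3.55
position: [0.5237, 0.3011, 0.2266]
ee_rot: [-0.001, 0.647, 0.762, -0.003]
contact_force: [-0.1, -0.6, -0.1]
width: 0.0859
gripper_force: 0.0
```

```bash
python3 - <<'E'
from h import *
go(.526,.308,.153,99.6)
im=snap("scene","s3.png");hsv=cv2.cvtColor(im["color"],cv2.COLOR_RGB2HSV)
m=cv2.inRange(hsv,(0,140,80),(8,255,255))|cv2.inRange(hsv,(172,140,80),(180,255,255))
ys,xs=np.nonzero(m[165:195,355:382]);print("red",len(xs),xs.mean()+355,ys.mean()+165)
print("expected",proj(im,(.526,.308,.169)))
cv2.imwrite("pics/c3.png",cv2.resize(im["color"][100:250,290:450,::-1],None,fx=4,fy=4))
E
```

```text
clk 3.55 p [0.5237 0.3011 0.2266] head 99.34 tilt 0.39 F [-0.1 -0.6 -0.1] w 0.0859 gf 0.0
tool shift cm [0.66 0.39 7.36] roll -0.26
red 40 368.8 175.925
expected [369.27441791 177.28077868]
```

View pics/c3.png

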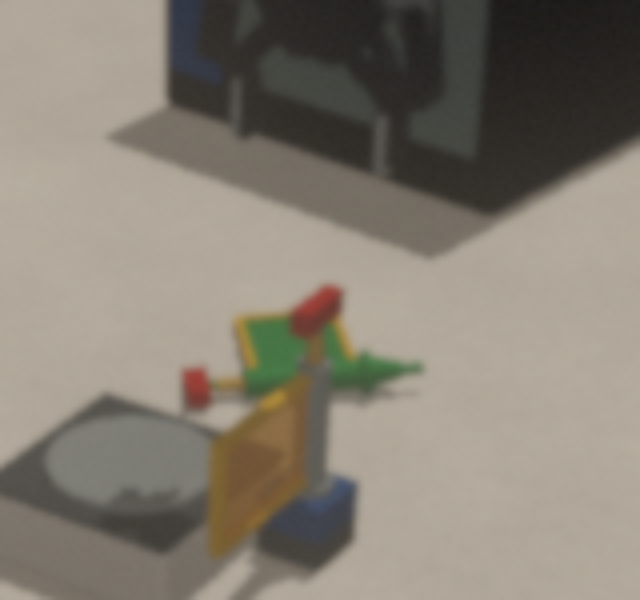

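Handle position agrees within about 1 px. The fingers in the crop straddle it from above, at roughly (236,120) and (380,160), so I'll descend and grip.

Emit:
send_rows(
  steps=[1,0.65,0.4,1,-0.2,1,0,0,2,0,1,0,0,2,0,1,0,0,2,0,1,0,0,0,0,1,0,0,0,0],
  newtons=30,
)

```text
clock: 4.2
position: [0.529, 0.3098, 0.1605]
ee_rot: [0.0, 0.646, 0.763, 0.001]
contact_force: [0.2, -0.4, 0.3]
width: 0.0851
gripper_force: 0.0
```

```bash
python3 -c "
from h import *
go(.526,.308,.153,99.6)"
```

```text
clk 4.2 p [0.529  0.3098 0.1605] head 99.53 tilt 0.08 F [ 0.2 -0.4  0.3] w 0.0851 gf 0.0
tool shift cm [-0.13 -0.33  0.75] roll -0.07
```

Emit:
send_rows(
  steps=[1,-0.1,-0.25,0.7,0,0,0,0,0,0,-0.5,0,0,0,0,-1,0,0,0,0,-1,0,0,0,0,-1,0,0,0,0,-1,0,0,0,0,-1,0,0,0,0],
  newtons=30,
)

```text
clock: 5.0
position: [0.5262, 0.3085, 0.1526]
ee_rot: [0.0, 0.646, 0.764, 0.0]
contact_force: [-0.3, 0.5, -0.3]
width: -0.0003
gripper_force: 0.0
```

Emit:
send_rows(
  steps=[-1,0,0,0,0,-1,0,0,0,0,-1,0,0,0,0],
  newtons=90,
)

```text
clock: 5.3
position: [0.5261, 0.3084, 0.1526]
ee_rot: [0.0, 0.646, 0.764, -0.0]
contact_force: [0.1, -0.8, 0.1]
width: 0.0001
gripper_force: 0.0
```

```bash
python3 -c "
from h import *
go(.526,.308,.153,99.6)"
```

```text
clk 5.3 p [0.5261 0.3084 0.1526] head 99.56 tilt 0.01 F [ 0.1 -0.8  0.1] w 0.0001 gf 0.0
tool shift cm [-0.04 -0.02 -0.04] roll -0.04
```

The fingers shut on nothing. Looking.

```bash
python3 - <<'E'
from h import *
im=get_image("scene");t=get_image("top")
a=cv2.resize(im["color"][90:240,300:430,::-1],(520,600));b=cv2.resize(t["color"][180:310,190:260,::-1],(280,520));b=cv2.copyMakeBorder(b,0,80,0,0,0)
cv2.imwrite("pics/m.png",np.hstack([a,b]))
E
```

```text
(no output)
```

View pics/m.png

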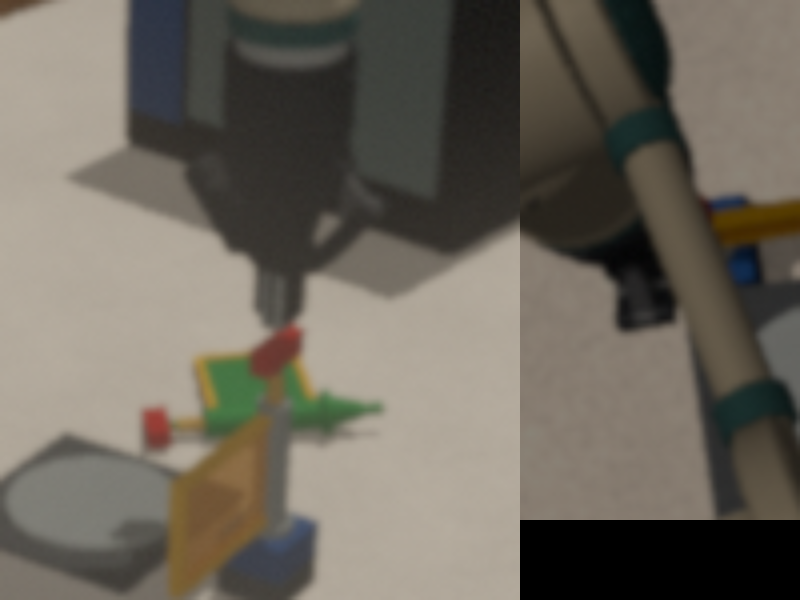

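```bash
python3 - <<'E'
from h import *
im=get_image("scene");t=get_image("top");p=get_state()["position"]
print("TCP proj scene",proj(im,p),"top",proj(t,p),"body top",proj(t,p+[0,0,.08]),proj(im,p+[0,0,.08]))
for n,i in(("s",im),("t",t)): print(n,np.round(i["T"],4).tolist())
def tri(a,b):
    o1,d1=ray(im,*a);o2,d2=ray(t,*b);A=np.c_[d1,-d2];k=np.linalg.lstsq(A,o2-o1,rcond=None)[0]
    q1,q2=o1+k[0]*d1,o2+k[1]*d2;return (q1+q2)/2,np.linalg.norm(q1-q2)
print("handle",tri((368.8,175.9),(224.8,233.4)))
print("sock flask mean",tri((319,286),(363.9,199.4)))
def rect(i): return cv2.undistort(i["color"],i["mtx"],np.array([i["k1"],0,0,0]))
a=im["color"][95:215,310:430,::-1].copy();b=t["color"][200:300,190:270,::-1].copy()
u=proj(im,p)-[310,95];w=proj(t,p)-[190,200]
a=cv2.resize(a,None,fx=4,fy=4);b=cv2.resize(b,None,fx=4,fy=4)
for g,q in((a,u),(b,w)): g[:]=np.clip(g*1.8,0,255);cv2.drawMarker(g,tuple(int(v) for v in q*4),(255,0,255),0,16,1)
b=cv2.copyMakeBorder(b,0,80,0,0,0);cv2.imwrite("pics/m2.png",np.hstack([a,b]))
E
```

```text
TCP proj scene [369.13451519 183.28164534] top [227.12106927 235.04885761] body top [219.54664248 230.26343016] [370.52937989 153.19236065]
s [[0.734, 0.367, -0.5714, 1.3117], [0.6791, -0.4007, 0.615, -0.7149], [-0.0033, -0.8395, -0.5434, 0.8338], [0.0, 0.0, 0.0, 1.0]]
t [[-0.0147, -0.9949, 0.0994, 0.3995], [-0.9998, 0.0162, 0.0142, 0.1122], [-0.0158, -0.0992, -0.9949, 1.2944], [0.0, 0.0, 0.0, 1.0]]
handle (array([0.52598145, 0.30828275, 0.17292801]), np.float64(0.0029761320831887864))
sock flask mean (array([0.61039582, 0.03722733, 0.03722692]), np.float64(0.0006773185059915185))
```

View pics/m2.png

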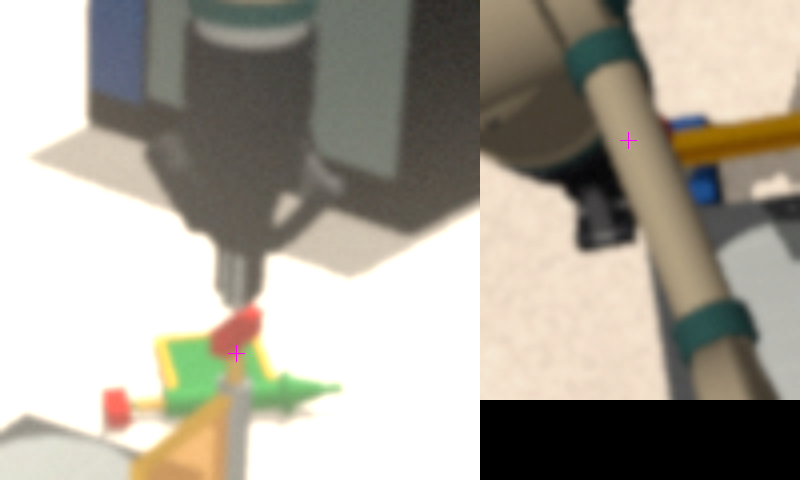

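```bash
python3 - <<'E'
from h import *
im=get_image("scene");h=np.radians(99.34-90);d=np.array([np.cos(h),np.sin(h),0])*.047
p=np.array([.5237,.3011,.2266+.013])
print(proj(im,p-d),proj(im,p+d),"seen (349,134.5),(385,143)")
from scipy.optimize import least_squares
print(least_squares(lambda e:np.r_[proj(im,p+[0,0,e[0]]-d*e[1])-[349,134.5],proj(im,p+[0,0,e[0]]+d*e[1])-[385,143]],[0,1]))
E
```

```text
[350.68556675 146.55345421] [385.65403092 155.85943241] seen (349,134.5),(385,143)
     message: `ftol` termination condition is satisfied.
     success: True
      status: 2
         fun: [ 1.852e+00 -2.359e-01  1.587e+00  3.751e-01]
           x: [ 3.138e-02  1.009e+00]
        cost: 3.0724822590617897
         jac: [[ 1.040e+01 -1.716e+01]
               [-3.948e+02 -4.364e+00]
               [ 2.467e+01  1.827e+01]
               [-4.040e+02  4.668e+00]]
        grad: [-3.231e-07 -4.011e-05]
  optimality: 4.010658360931174e-05
 active_mask: [ 0.000e+00  0.000e+00]
        nfev: 4
        njev: 4
```

Two separate views put the finger tips about 31 mm higher than the reported TCP z, while x and y agree. That also explains why they shut just above the handle with no contact. I'll open and descend in guarded steps.

Emit:
send_rows(
  steps=[0.3,0,0,0,0,0.3,0,0,0,0,0.3,0,0,0,0,0.3,0,0,0,0,0.3,0,0,0.8,0,0.3,0,0,0.8,0,0.3,0,0,0,0],
  newtons=30,
)

```text
clock: 6.25
position: [0.5249, 0.3078, 0.1347]
ee_rot: [-0.001, 0.646, 0.764, -0.002]
contact_force: [0.4, -0.6, 0.2]
width: 0.0558
gripper_force: 0.0
```

Emit:
send_rows(
  steps=[0.3,0,0,0.5,0,0.3,0,0,0.5,0,0.3,0,0,0.4,0,0.3,0,0,0,0],
)

```text
clock: 6.65
position: [0.5257, 0.3082, 0.1218]
ee_rot: [-0.0, 0.646, 0.764, -0.001]
contact_force: [0.4, -0.1, -0.0]
width: 0.0552
gripper_force: 0.0
```

Emit:
send_rows(
  steps=[-0.4,0,0,0,0,-0.8,0,0,0,0,-1,0,0,0,0,-1,0,0,0,0,-1,0,0,0,0,-1,0,0,0,0],
)

```text
clock: 7.25
position: [0.5261, 0.3084, 0.1229]
ee_rot: [0.0, 0.646, 0.764, 0.0]
contact_force: [-1.0, -1.0, 2.1]
width: 0.0131
gripper_force: 35.1
```

Got it: 13 mm at the handle, and the offset is confirmed. Tighten the grip and pull the pin.

Emit:
send_rows(
  steps=[-1,0,0,0,0,-1,0,0,0,0,-1,0,0,-0.6,0,-1,0,0,-0.6,0,-1,0,0,-0.4,0,-1,0,0,0,0],
  newtons=100,
)

```text
clock: 7.85
position: [0.5261, 0.3084, 0.1388]
ee_rot: [0.0, 0.646, 0.764, -0.0]
contact_force: [-0.2, -0.7, -2.6]
width: 0.0118
gripper_force: 98.7
```

Emit:
send_rows(
  steps=[-1,0,0,-0.5,0,-1,0,0,-0.5,0,-1,0,0,-0.5,0,-1,0,0,-0.5,0,-1,0,0,0,0],
)

```text
clock: 8.35
position: [0.5267, 0.3087, 0.1595]
ee_rot: [0.0, 0.646, 0.764, 0.001]
contact_force: [0.7, -0.1, -4.2]
width: 0.0118
gripper_force: 98.5
```

Emit:
send_rows(
  steps=[-1,0,0,-0.8,0,-1,0,0,-0.8,0,-1,0,0,-0.8,0,-1,0,0,-0.8,0,-1,0,0,-0.8,0,-1,0,0,0,0,-1,0,0,0,0],
)

```text
clock: 9.05
position: [0.5262, 0.3084, 0.1988]
ee_rot: [0.0, 0.646, 0.764, 0.0]
contact_force: [-0.8, -0.6, -5.7]
width: 0.0115
gripper_force: 98.5
```

```bash
python3 - <<'E'
from h import *
go(.609,.0376,.19,79.5)
im=get_image("scene");t=get_image("top")
a=cv2.resize(im["color"][90:240,300:420,::-1],(400,500));b=cv2.resize(t["color"][190:310,200:300,::-1],(400,480));b=cv2.copyMakeBorder(b,0,20,0,0,0)
cv2.imwrite("pics/l.png",np.hstack([a,b]))
E
```

```text
clk 9.05 p [0.5262 0.3084 0.1988] head 99.55 tilt 0.02 F [-0.8 -0.6 -5.7] w 0.0115 gf 98.5
tool shift cm [-28.08   3.67   0.88] roll 20.05
```

View pics/l.png

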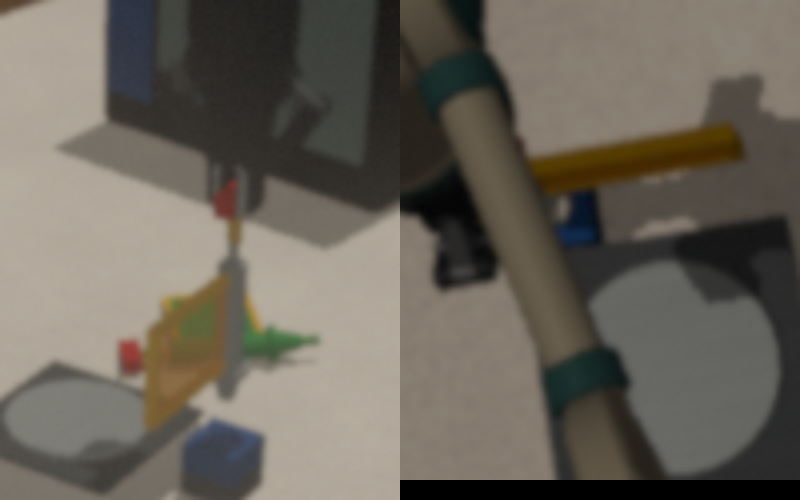

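The door is clear of the socket, hanging upright with about 5 N of weight, and the panel sits above both plates. I'll travel first with the panel swung away from the flask, then turn it closed.

Emit:
send_rows(
  steps=[-1,-1.5,0.2,0,0,-1,-2.5,0.3,0,0,-1,-2.5,0.35,0,0,-1,-2.5,0.35,0,0,-1,-2.5,0.35,0,0,-1,-2.5,0.35,0,0,-1,-2.5,0.35,0,0,-1,-2.5,0.35,0,0,-1,-2.5,0.35,0,0,-1,-2.5,0.35,0,0,-1,-2.5,0.3,0,0,-1,-1.5,0.1,0,0],
)

```text
clock: 10.35
position: [0.6094, 0.0352, 0.1982]
ee_rot: [0.0, 0.646, 0.763, -0.001]
contact_force: [0.7, 0.5, -5.5]
width: 0.012
gripper_force: 98.5
```

Emit:
send_rows(
  steps=[-1,0,0,0,3,-1,0,0,0,4,-1,0,0,0,4,-1,0,0,0,4,-1,0,0,0,3,-1,0,0,0,2,-1,0,0,0,0,-1,0,0,0,0],
)

```text
clock: 11.15
position: [0.6088, 0.0382, 0.1984]
ee_rot: [-0.0, 0.768, 0.64, -0.0]
contact_force: [0.3, 0.3, -5.6]
width: 0.0116
gripper_force: 98.4
```

```bash
python3 - <<'E'
from h import *
go(.609,.0376,.19,79.5)
im=get_image("scene");t=get_image("top")
a=cv2.resize(im["color"][130:330,220:380,::-1],(400,500));b=cv2.resize(t["color"][160:300,320:432,::-1],(400,500))
cv2.imwrite("pics/l2.png",np.hstack([a,b]))
hsv=cv2.cvtColor(t["color"],cv2.COLOR_RGB2HSV);m=cv2.inRange(hsv,np.array((14,150,80)),np.array((30,255,255)));m[:150]=0;m[225:]=0;m[:,:340]=0;m[:,450:]=0
ys,xs=np.nonzero(m);
if len(xs):
    r=cv2.minAreaRect(np.c_[xs,ys].astype(np.float32));P=np.array([atz(t,*q,.19)[:2] for q in cv2.boxPoints(r)]);e=P-np.roll(P,1,0);print(len(xs),r,np.round(np.hypot(*e.T),3),np.degrees(np.arctan2(e[:,1],e[:,0])))
E
```

```text
clk 11.15 p [0.6088 0.0382 0.1984] head 79.59 tilt 0.03 F [ 0.3  0.3 -5.6] w 0.0116 gf 98.4
tool shift cm [-0.06  0.03  0.84] roll 0.09
153 ((399.3045959472656, 191.68951416015625), (10.83191967010498, 43.09720993041992), 87.0643310546875) [0.021 0.081 0.021 0.081] [   1.37943931  -87.829801   -179.1315972    92.13614787]
```

View pics/l2.png

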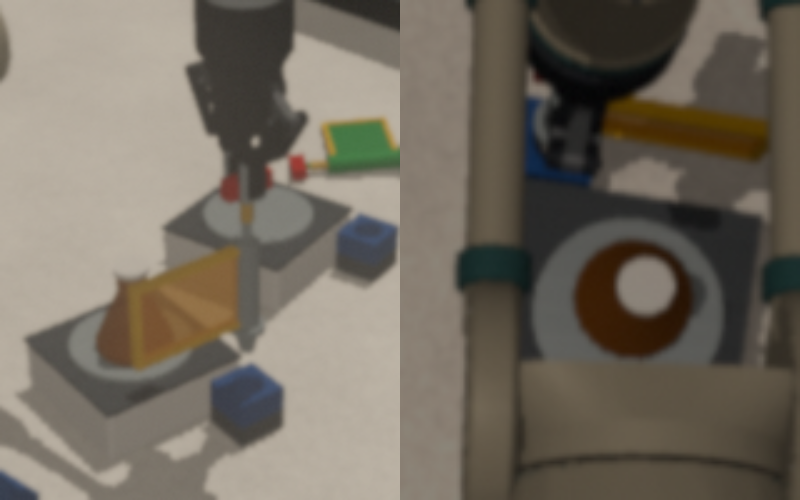

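The panel is parallel to the plate edge, the taper hangs over the socket mouth, and the flask is untouched. Lowering in guarded stages; it should seat at a reported z of about 0.140.

Emit:
send_rows(
  steps=[-1,0,0,0.8,0,-1,0,0,0.8,0,-1,0,0,0.8,0,-1,0,0,0.8,0,-1,0,0,0.6,0,-1,0,0,0.4,0,-1,0,0,0.4,0,-1,0,0,0,0],
)

```text
clock: 12.05
position: [0.6088, 0.0385, 0.152]
ee_rot: [-0.0, 0.769, 0.64, -0.0]
contact_force: [-0.2, 0.3, -5.1]
width: 0.0119
gripper_force: 98.5
```

Emit:
send_rows(
  steps=[-1,0,0,0.4,0,-1,0,0,0.4,0,-1,0,0,0.3,0,-1,0,0,0,0],
)

```text
clock: 12.45
position: [0.6086, 0.0384, 0.141]
ee_rot: [-0.0, 0.769, 0.64, -0.0]
contact_force: [0.3, 0.3, -4.9]
width: 0.012
gripper_force: 98.4
```

Fully inside the socket with no contact so far. Continue until it seats and the pin goes home at z of about 0.123.

Emit:
send_rows(
  steps=[-1,0,0,0.3,0,-1,0,0,0.3,0,-1,0,0,0,0],
)

```text
clock: 12.75
position: [0.6092, 0.0385, 0.1355]
ee_rot: [0.0, 0.769, 0.64, 0.0]
contact_force: [-0.5, 0.3, -2.8]
width: 0.0119
gripper_force: 98.8
```

Emit:
send_rows(
  steps=[-1,0,0,0.4,0,-1,0,0,0.3,0,-1,0,0,0,0],
)

```text
clock: 13.05
position: [0.6092, 0.0385, 0.1282]
ee_rot: [0.0, 0.769, 0.64, 0.0]
contact_force: [-0.1, -0.5, -3.0]
width: 0.0117
gripper_force: 98.9
```

Seated: only the spring force is left. Bring the pin home, then open a little and back off.

Emit:
send_rows(
  steps=[-1,0,0,0.3,0,-1,0,0,0.2,0,-1,0,0,0,0],
)

```text
clock: 13.35
position: [0.6092, 0.0385, 0.1234]
ee_rot: [0.0, 0.769, 0.64, 0.0]
contact_force: [-0.1, 0.2, -1.6]
width: 0.012
gripper_force: 98.9
```

Emit:
send_rows(
  steps=[-0.9,0,0,0,0,-0.6,0,0,0,0,-0.3,0,0,0,0,-0.2,0,0,0,0,-0.2,0,0,0,0,-0.2,0,0,0,0],
  newtons=20,
)

```text
clock: 13.95
position: [0.6092, 0.0384, 0.1238]
ee_rot: [0.0, 0.769, 0.64, 0.0]
contact_force: [0.6, -1.1, -0.4]
width: 0.0342
gripper_force: 0.0
```

Emit:
send_rows(
  steps=[-0.2,0,0,-1,0,-0.2,0,0,-1.5,0,-0.2,0,0,-2,0,-0.2,0,0,-3,0,-0.2,0,0,-4,0,-0.2,4,0,-2,0,-0.2,4,0,0,0,-0.2,4,0,0,0,-0.2,4,0,0,0,-0.2,4,0,0,0,-0.2,4,0,0,0,-0.2,0,0,0,0],
)

```text
clock: 15.15
position: [0.6527, 0.28, 0.2583]
ee_rot: [-0.001, 0.767, 0.642, 0.001]
contact_force: [-0.6, -0.7, 0.2]
width: 0.0344
gripper_force: 0.0
```

```bash
python3 - <<'E'
from h import *
go(.609,.0376,.19,79.5)
im=get_image("scene");t=get_image("top")
a=cv2.resize(im["color"][190:310,224:344,::-1],(500,500));b=cv2.resize(t["color"][170:295,345:420,::-1],(300,500))
cv2.imwrite("pics/f.png",np.hstack([a,b]))
# red handle: expected vs seen
for n,i in(("s",im),("t",t)):
    q=proj(i,(.609,.038,.172));hsv=cv2.cvtColor(i["color"],cv2.COLOR_RGB2HSV)
    m=cv2.inRange(hsv,(0,140,60),(8,255,255))|cv2.inRange(hsv,(172,140,60),(180,255,255));x,y=q.astype(int)
    k=np.zeros_like(m);k[y-20:y+20,x-20:x+20]=1;ys,xs=np.nonzero(m*k);print(n,q,len(xs),xs.mean(),ys.mean())
    if n=="t":
        m2=cv2.inRange(hsv,(12,150,100),(28,255,255));k[:]=0;k[y-15:y+20,x:x+80]=1;ys,xs=np.nonzero(m2*k)
        for z,pts in((.175,np.c_[np.nonzero(m)[::-1]]),(.13,np.c_[xs,ys])):
            pts=pts[(abs(pts-q)<80).all(1)]
            r=cv2.minAreaRect(pts.astype(np.float32));P=np.array([atz(t,*c,z)[:2] for c in cv2.boxPoints(r)]);e=P-np.roll(P,1,0);print(len(pts),np.round(np.hypot(*e.T),3),np.degrees(np.arctan2(e[:,1],e[:,0])).round(1))
E
```

```text
clk 15.15 p [0.6527 0.28   0.2583] head 79.86 tilt 0.18 F [-0.6 -0.7  0.2] w 0.0344 gf 0.0
tool shift cm [-24.66  -0.03   6.75] roll 0.36
s [318.34613608 233.4210186 ] 98 317.1938775510204 234.09183673469389
t [367.34152026 188.20682285] 161 367.5900621118012 187.43478260869566
161 [0.043 0.015 0.043 0.015] [  79.5  -10.6 -100.5  169.2]
218 [0.075 0.021 0.075 0.021] [  79.2  -11.3 -100.8  168.3]
```

View pics/f.png

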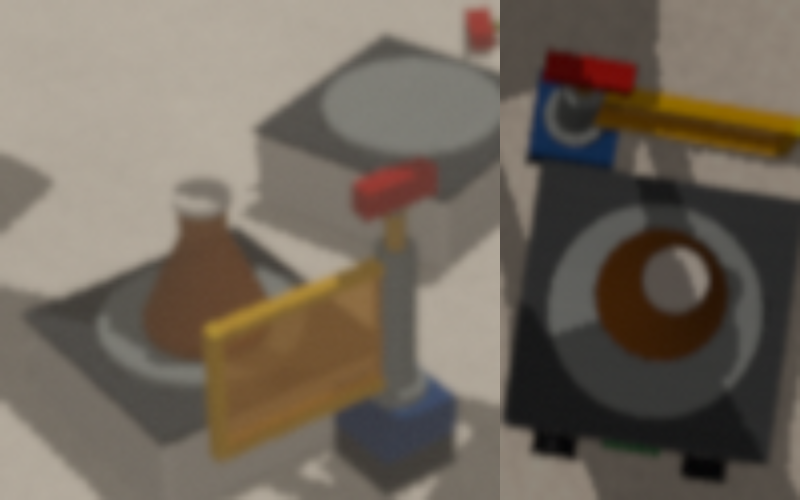

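The door sits fully home on the blue socket with its handle down at (317,234) in the scene view. The panel is at about -10.6°, matching the bracket, and the flask is standing in place. Handing in.

```bash
python3 -c "
from rig import sign_off
print(sign_off())"
```

```text
the job is handed in; nothing more can be done
None
```

The amber guard door is now fully seated and closed squarely in the flask plate's blue socket, with the pin sprung home and the handle released; the flask stands where it was, and I handed the job in at about 15 s of the 48 s allowed.

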